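Close a wooden gift case round a jar and hold it pressed for banding

ROBOT

A 7-joint arm with a two-finger parallel gripper is mounted at the origin on the work surface. World frame = base frame: x ahead of the robot, y to its left, z up, the work surface at z = 0. Lengths are in m, angles in rad, forces in N, time in s.
With the tool pointing down it reaches from about 0.4 to 0.875 m from the base axis. Payload 6.5 kg.
Tool frame: the origin (TCP) lies at the very end of the fingers, on their centre line; the grasp point (between the pads) lies 19 mm behind it; z points along the fingers, y is the line along which they close (so a half turn about z gives the same grasp; the last joint's range is limited). The gripper opens to 88 mm and grips with 3 to 60 N. Pads are 18 mm wide; open, the fingers measure 123 mm over their backs; the gripper's body (75 mm by 187 mm) begins 45 mm behind the grasp point.
Start: joints at [-1.288, 0.536, -0.004, 1.538, 0.003, 1.067, -0.071], TCP at [0.222, 0.611, 0.205] pointing down, gripper open.
Joint ranges: [-2.7, 2.7], [-0.37, 2.16], [-1.27, 1.26], [0.24, 2.4], [-1.31, 4.45], [0.19, 1.91], [-2.76, 2.76]. Speed limits (rad/s): [2.39, 2.39, 3.14, 3.14, 3.14, 3.14, 3.14].

INTERFACE

Orientations are given as a unit quaternion [w, x, y, z].
In Python, from plant import ctrl, capture gives the robot as it stands. The module is installed in compiled form; this text tells all that it offers.
- The arm moves only by the tool step_arm, never from a script. Its argument "deltas" is a list of rows, each an object with "fingers": the opening, from 0 (shut) to 1 (fully open); "dp": the shift along the tool's x, y, z as a fraction of full scale, a list of three; "delta_rot": the turn, a rotation vector about the tool's x, y, z as a fraction of full scale, a list of three. In form: [{"fingers": fingers, "dp": [x, y, z], "delta_rot": [ax, ay, az]}, ...]. A call has 1 to 20 rows; each row shifts and turns the commanded pose from where the row before left it, along the tool's axes as they then stand; what a row does not reach is not made up. Full scale, the value 1, is 50 mm for a shift and 10 degrees for a turn. A row lasts 1/8 s, in which the tool goes at most 62.5 mm and 10.7 degrees, less where a joint would pass 70% of its speed; a pose out of reach is approached as far as the arm can. A call with a number of a shift or a turn outside -1 to 1 is refused whole. A call with a gripper value outside its range is refused whole. The fingers move at their own pace and stop on an object; "grip_force" is the grip in N (left out, the last holds). Time passes only in rows, so rows that do not move let the fingers close. It gives the time, the measured TCP pose, the force, the opening and the grip force at its end, in the units of the state.
- ctrl.state(): the state, without advancing time (a new reading comes with each control period).
- capture(name): name is "side" or "top"; returns a dict with "img" (420x560x3 uint8, blue, green, red), "K" (3x3 intrinsics, pixels), "D" ([k1, k2, p1, p2, k3] as OpenCV has them; the pictures are not rectified), "R" (3x3) and "t" (3): a world point X has camera coordinates R X + t. Camera axes: x right, y down, z forward; pixel columns grow to the right and rows downward; lengths in m; the calibration is good to about 2 mm. A picture is of the moment at which its call begins. There is no depth.
- ctrl.job_done(): hands the job in; it is judged then, once.
The state is a dict: "time_s": time; "qpos": joint angles; "joint_vel": joint speeds; "joint_torque": joint torques, N m; "tool_pos": TCP position; "tool_rot": TCP orientation; "contact_force": force on the tool from outside, world axes, zero at the start; "torque": the same for the moment, N m; "gripper_width": opening from 0.0 (shut) to 1.0 (fully open); "gripper_force": force on a finger pad.
Only numpy, scipy, OpenCV 4.12 (cv2) and the standard library are available. Lean on these libraries where they do the work, as an engineer would, in place of code of your own. Each camera call takes 0.05 s, during which the arm holds its last target. There are 200 camera calls.

TASK

Pack the jar that lies on the cork rest: lay it in the lower half of the wooden case with its lid at the green end and let go of it, then fit the upper half over the two dowels, green end over green end, until the wood meets all round. Finish while still gripping the upper half by its handle block and pressing it down firmly (about 15 N), so that a colleague can put the paper band round; do not let go. Do not knock or push the other things on the table (standing jars, tape roll, stack of lids, mug, brush).

Things in the scene. Friction and masses are not known exactly. Their poses are not given: they have to be found in the camera images.
- case_bottom: Lower half of the brown wooden case, 132 x 100 mm, fixed on a 190 x 130 x 6 mm plywood board with low stops (18 mm high) round it. Origin: centre of the board's underside, on the table. x: long axis, towards the end with the green stripe; z up. Floor at z = 16 mm, raised blocks at both ends up to the meeting face at z = 42 mm; the sides are open from x = -34 to +26 mm, for the fingers.
- case_bottom_seat (a point): Where the jar's centre lies when home: on the recess's axis, 41 mm above the table. The recess runs from x = -47 to +47 mm; it is 54 mm wide at the plain end (x below -34 mm), for the jar's body, and 46 mm at the green end (x above 26 mm), for the lid only.
- case_bottom_lid_seat (a point): Where the centre of the lid's outer face lies when the jar is home, at the green end: x = +44 mm, z = 41 mm in case_bottom.
- case_bottom_foot_seat (a point): Where the centre of the jar's foot lies when the jar is home, at the plain end: x = -44 mm, z = 41 mm in case_bottom.
- case_bottom_dowel0 (a point): Axis of the beech dowel at the plain end, at the height of the meeting face: x = -52, y = +37, z = 42 mm in case_bottom. Dowels are 10 mm thick and stand 18 mm above that face (top at z = 60 mm), the last 6 mm tapering to 5 mm.
- case_bottom_dowel1 (a point): Axis of the dowel at the green end, likewise: x = +40, y = -37, z = 42 mm in case_bottom. The layout is not symmetric: the upper half goes on one way round only.
- case_top: Loose upper half, 132 x 100 x 36 mm, brown wood, about 0.2 to 0.38 kg, upright on the table at the start. Origin: centre of its underside (meeting face). x: long axis, towards its green-striped end; z up. On top, centred, a beech handle block: 70 mm along x, 28 mm across y, z = 36 to 69 mm. Home, its origin is 42 mm above the table, over case_bottom's and turned like it.
- case_top_hole0 (a point): Mouth, in the underside, of the 12 mm hole at the plain end; it goes right through: x = -52, y = +37, z = 0 mm in case_top. It goes over dowel0.
- case_top_hole1 (a point): Mouth of the 12 mm hole at the green end, in the underside: x = +40, y = -37, z = 0 mm in case_top. It goes over dowel1.
- case_top_grip (a point): Centre of the handle block where it is gripped, 58 mm above the underside, on case_top's z axis; pinch across y, 28 mm wide.
- jar: The jar to pack, lying on the cork rest: green glass, olive label, body 50 mm across, 66 mm long, black lid 42 mm across, 88 mm long in all, about 0.14 to 0.24 kg. Origin: middle of its axis, 33 mm above the table at the start. x: along the jar, towards the lid (level); it may roll about x, so y and z mean nothing. Grip across the body 4 mm from the origin towards the foot.
- jar_lid (a point): Centre of the lid's outer face, 44 mm from the jar's origin along +x.
- jar_foot (a point): Centre of the jar's foot, 44 mm from the jar's origin along -x.
- jar_rest: Fixed cork rest, 110 x 70 x 8 mm, on which the jar lies along x, with four small beech cleats (to z = 14 mm) near its ends; between x = -34 and +34 mm there are none. Origin: centre of the underside.
- jar_left: Bystander: standing jar, 50 mm across, 88 mm high; origin: centre of its underside.
- jar_right: Bystander: standing jar, 50 mm across, 88 mm high; origin: centre of its underside.
- tape: Bystander: roll of buff paper tape lying flat, 80 mm across, 45 mm high; origin: centre of its underside.
- lids: Bystander: stack of four black jar lids, 42 mm across, 32 mm high; origin: centre of its underside.
- mug: Bystander: blue mug, 80 mm across, 90 mm high; origin: centre of its underside.
- brush: Bystander: brush, 160 mm long, lying beyond the case; origin: under its middle.
Mind the look-alikes: they are no part of the job. Leave any pink or red look-alike of the jar alone.

How it is judged:
On the way:
1. the jar lies in the lower half, lid at the green end, let go of (distance between jar_lid and case_bottom_lid_seat below 0.007 m and distance between jar_foot and case_bottom_foot_seat below 0.007 m and contact force between the fingers and jar below 0.2 N), for 0.2 s.
At the end, for the whole second after the job is handed in: Jar home in the lower half, lid at the green end (both ends within 7 mm of their seats); upper half at rest on both dowels (holes within 3.5 mm of dowels, gap under 2.5 mm), fingers on it (over 4 N), halves pressed together with over 8 N, through the last second (distance between jar_lid and case_bottom_lid_seat below 0.007 m and distance between jar_foot and case_bottom_foot_seat below 0.007 m and horizontal distance between case_top_hole0 and case_bottom_dowel0 below 0.0035 m and horizontal distance between case_top_hole1 and case_bottom_dowel1 below 0.0035 m and z of case_top_hole0 in the frame of case_bottom_dowel0 below 0.0025 m and z of case_top_hole1 in the frame of case_bottom_dowel1 below 0.0025 m and contact force between case_top and case_bottom above 8 N and contact force between the fingers and case_top above 4 N and linear speed of case_top below 0.02 m/s and linear speed of jar below 0.05 m/s); the arm keeps its last pose, push and grip.
It fails at once if a bystander pushed more than 25 mm (distance of any of jar_left, jar_right, tape, lids, mug, brush from where it was at the start of the episode above 0.025 m).
It fails at once if a bystander tipped over (angle between any of jar_left, jar_right, tape, lids, mug's own z axis and vertical above 0.5 rad).
It also fails if it takes over 69 s, if anything falls off the work surface, if the arm or the gripper's body presses on something with over 40 N, if the wrist force passes 120 N, or if a joint passes its speed limit or range.

## Working session

There is one attempt and no reset: what is moved stays moved. The work goes in short steps, Python scripts to look and compute and a tool call to move; the robot and the scene stay as the last step left them, time stands still between calls to the robot, and variables do not carry over. Pictures are saved under pics/ and viewed, at most 10 in all, crops included, and the job is handed in when it is done.

Besides the shell and the picture viewer there is one more tool, called after "Emit:" as name(argument=value, ...) on one line, values as JSON. step_arm: Moves the arm, as the interface text tells. Its arguments: {"type":"object","properties":{"deltas":{"type":"array"},"grip_force":{"type":"number"}},"required":["deltas"]}

```bash
mkdir -p pics
cat > h.py <<'E'
import numpy as np, cv2
from plant import ctrl, capture
def ray(c,u,v):
    p=cv2.undistortPoints(np.array([[[u,v]]],float),c["K"],np.array(c["D"],float))[0,0]
    d=np.array(c["R"]).T@np.array([p[0],p[1],1.]); o=-np.array(c["R"]).T@np.array(c["t"])
    return o,d
def onz(c,u,v,z):
    o,d=ray(c,u,v); return o+d*(z-o[2])/d[2]
def proj(c,X):
    return cv2.projectPoints(np.array(X,float).reshape(-1,1,3),cv2.Rodrigues(np.array(c["R"]))[0],np.array(c["t"],float),c["K"],np.array(c["D"],float))[0][:,0]
E
python3 - <<'E'
from h import *
import pickle
C={n:capture(n) for n in("top","side")}
pickle.dump(C,open("c0.pkl","wb"))
for n in C:
    cv2.imwrite(f"pics/{n}0.png",cv2.resize(C[n]["img"],(800,600)))
    o,d=ray(C[n],280,210);print(n,o,d,C[n]["K"][0])
s=ctrl.state();print(s)
E
```

```text
top [0.48971661 0.04181858 1.03869097] [ 0.12162013  0.01566675 -0.99279203] [383.12118212   0.         284.53750884]
side [0.50934757 0.72037397 0.91891161] [ 0.09006879 -0.60496084 -0.79121232] [446.33474428   0.         277.27587329]
{'time_s': 0.1, 'qpos': array([-1.2881798 ,  0.5371029 , -0.00441752,  1.53870973,  0.00264141,
        1.06732868, -0.07120472]), 'joint_vel': array([ 6.81921090e-04,  1.66652700e-04,  7.28648950e-05, -1.44463615e-03,
       -7.01658984e-04, -1.22144767e-03,  9.98248810e-04]), 'joint_torque': array([ 2.37264197e-03, -5.72072196e+01,  9.94020514e-01, -2.52223474e+01,
       -5.61198487e-02,  1.34381274e-02,  4.46654212e-05]), 'tool_pos': array([0.22200045, 0.61029194, 0.20434404]), 'tool_rot': array([-5.38549692e-05,  1.73491521e-01,  9.84835061e-01, -7.70028661e-04]), 'contact_force': array([-0.05368601,  0.12967321,  0.70329015]), 'torque': array([ 0.01412998,  0.01195084, -0.00551765]), 'gripper_force': 0.0, 'gripper_width': 1.0058238930244072}
```

View pics/top0.png

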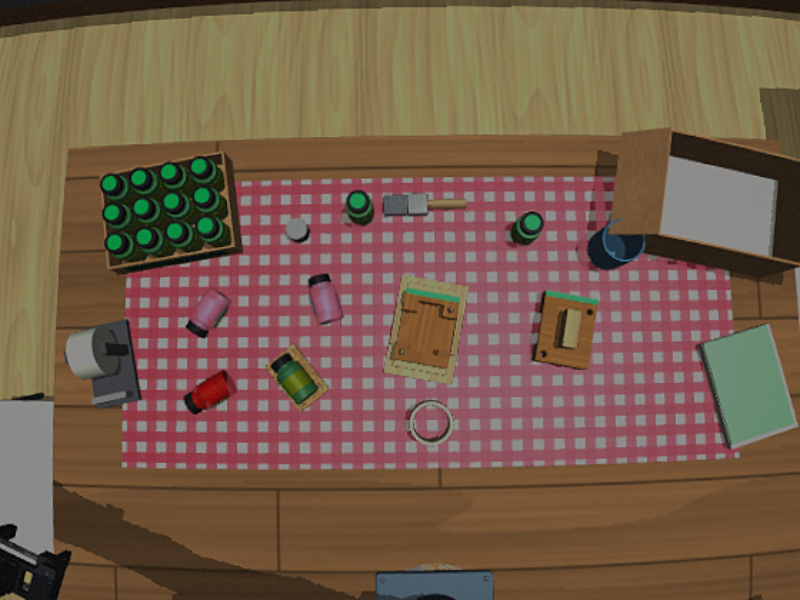

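View pics/side0.png

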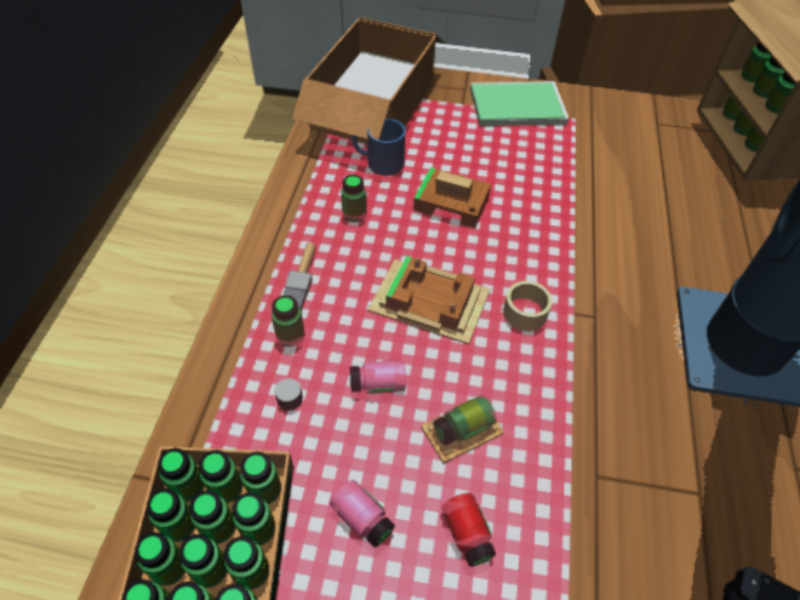

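The jar candidates in the top view are green on the cork rest (297,378), pink (208,312) and (325,298), and red (210,391). The green one on the cork, with its lid up-left at (282,362), fits the description. The lower half is at (428,328) and the upper half at (567,331), both with the green stripe on the far side. I'll take an enlarged crop to confirm.

Run:
```python
from h import *
import pickle
C=pickle.load(open("c0.pkl","rb"))
i=C["top"]["img"];s=C["side"]["img"]
a=cv2.resize(i[185:295,180:440],None,fx=3,fy=3,interpolation=cv2.INTER_CUBIC)
b=cv2.resize(s[110:240,250:380],(260,260),interpolation=cv2.INTER_CUBIC)
b2=cv2.resize(s[265:330,285:365],(320,260),interpolation=cv2.INTER_CUBIC)
m=np.zeros((600,780,3),np.uint8);m[:330]=a;m[335:595,:260]=b;m[335:595,270:590]=b2
cv2.imwrite("pics/crop0.png",cv2.convertScaleAbs(m,alpha=1.6))
for n,img in(("top",i),("side",s)):
    hsv=cv2.cvtColor(img,cv2.COLOR_BGR2HSV)
    for nm,lo,hi in(("green",(60,120,60),(90,255,255)),("wood",(5,110,50),(16,255,200)),("beech",(15,60,90),(28,200,255)),("olive",(24,120,40),(45,255,255)),("black",(0,0,0),(179,255,38))):
        mk=cv2.inRange(hsv,lo,hi)
        cs,_=cv2.findContours(mk,cv2.RETR_EXTERNAL,cv2.CHAIN_APPROX_NONE)
        for c in cs:
            r=cv2.minAreaRect(c)
            if 40<cv2.contourArea(c)<4000 and 170<r[0][0]<450 and 80<r[0][1]<340: print(n,nm,np.round(r[0],1),np.round(r[1],1),round(r[2],1),cv2.contourArea(c))
```

```text
top green [212.7 274.5] [ 6.2 15.8] 51.3 83.0
top green [200.7 258.5] [ 8.2 15.8] 52.1 99.5
top green [399.8 208. ] [36.5  2.9] 10.3 65.0
top green [302.5 206.2] [37.7  2.8] 10.3 69.5
top green [372.5 155. ] [10. 11.] 90.0 85.0
top green [249.5 140. ] [10. 11.] 90.0 85.5
top wood [396.  232.7] [38.  45.7] 9.5 1618.0
top wood [298.1 231.6] [38.6 46.6] 10.7 1686.0
top beech [435.1 328.7] [ 30.  253.1] 83.2 3018.5
top beech [207.5 264. ] [40.5 25.4] 51.8 289.0
top beech [396.2 232.4] [37.3 45.9] 9.0 1380.5
top beech [298.  230.2] [48.1 69.7] 10.3 2990.0
top beech [312.5 141.5] [ 5. 27.] 90.0 118.0
top beech [289.5 121. ] [  7.  251.1] 89.3 948.0
top olive [207.1 266.9] [12.  19.4] 51.8 197.5
top black [196.4 253.2] [ 6.2 15.3] 50.7 57.0
top black [222.9 195.3] [ 5.5 14.3] 72.9 51.5
top black [442.7 171.7] [16.3 14.6] 79.4 157.0
top black [422.4 177.1] [29.2 19.7] 53.5 276.0
top black [363.3 165.3] [17.   9.9] 40.2 64.0
top black [252.8 153.3] [ 7.8 17. ] 85.9 41.0
side green [178.6 338.6] [22.2  9.4] 5.4 53.5
side green [178. 325.] [14. 14.] 90.0 160.0
side green [198.5 212.5] [ 9. 11.] 90.0 83.0
side green [278.4 193.2] [ 2.7 30.4] 26.6 59.5
side green [246.8 126.3] [9.9 7. ] 14.0 48.0
side wood [323.2 311.1] [23.2 52. ] 88.8 311.0
side wood [300.7 204.6] [53.4 39.8] 18.4 1655.5
side wood [315.8 137.3] [48.2 32.1] 15.7 978.5
side beech [323.5 300.4] [29.3 49.5] 65.2 233.0
side beech [308.1 190.6] [22.1  3.4] 17.5 51.5
side beech [299.8 209.3] [75.4 40.8] 18.7 854.0
side beech [214.3 180.2] [ 5.7 21.2] 18.4 89.0
side beech [317.4 125.4] [25.2  6.8] 15.3 140.5
side olive [331.2 289.4] [20.1 14.1] 57.3 232.5
side black [178.5 331.2] [20.3 12.3] 6.0 43.5
```

View pics/crop0.png

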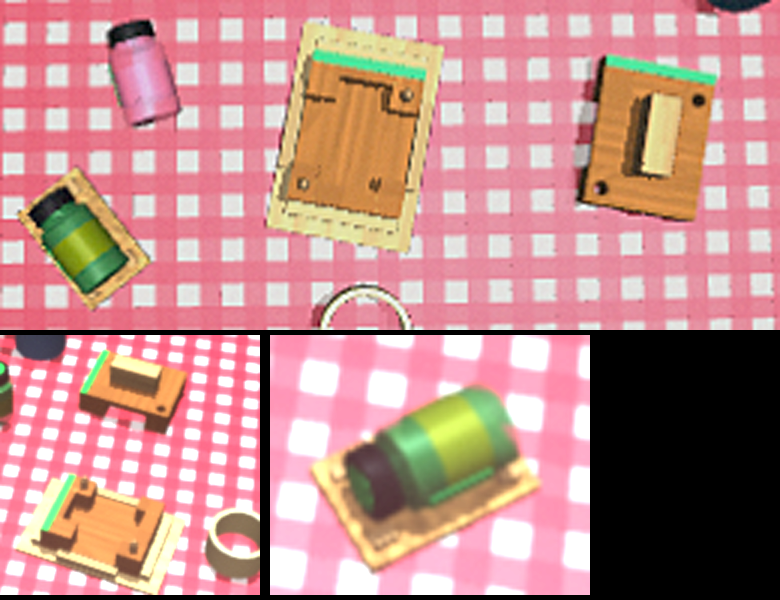

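The crop confirms it: the green jar with the olive label lies on the cork, with its lid up-left at native (196,253). Next I'll turn the pixels into poses.

Run:
```python
from h import *
import pickle
C=pickle.load(open("c0.pkl","rb"));T=C["top"];S=C["side"]
def tri(pt,ps):
    A=[];b=[]
    for c,p in((T,pt),(S,ps)):
        o,d=ray(c,*p);d=d/np.linalg.norm(d);P=np.eye(3)-np.outer(d,d);A.append(P);b.append(P@o)
    return np.linalg.lstsq(np.vstack(A),np.hstack(b),rcond=None)[0]
def rect(c,lo,hi,near,z,n):
    hsv=cv2.cvtColor(c["img"],cv2.COLOR_BGR2HSV);mk=cv2.inRange(hsv,lo,hi)
    cs,_=cv2.findContours(mk,cv2.RETR_EXTERNAL,cv2.CHAIN_APPROX_NONE)
    k=min((q for q in cs if cv2.contourArea(q)>40),key=lambda q:np.hypot(*(np.array(cv2.minAreaRect(q)[0])-near)))
    w=np.array([onz(c,*p[0],z)[:2] for p in k]).astype(np.float32)*1000
    r=cv2.minAreaRect(w);print(n,np.round(r[0],1),np.round(r[1],1),round(r[2],2));return r
B=(15,60,90),(28,200,255);G=(60,120,60),(90,255,255);W=(5,110,50),(16,255,200)
rect(T,*B,(298,230.2),.006,"board z6")
rect(T,*G,(302.5,206.2),.042,"stripeB z42")
rect(T,*G,(399.8,208),.036,"stripeT z36")
rect(T,*W,(298,231),.042,"woodB z42")
rect(T,*B,(396,232.4),.036,"woodT z36")
# handle
hsv=cv2.cvtColor(T["img"],cv2.COLOR_BGR2HSV)
f=lambda x,y:(180+x/3,185+y/3)
g=lambda x,y:(250+x/2,110+(y-335)/2)
j=lambda x,y:(285+(x-270)/4,265+(y-335)/4)
mm=lambda n,v:print(n,np.round(np.array(v)*1000,1))
mm("dowel1 top",onz(T,*f(407,95),.060));mm("dowel0 top",onz(T,*f(302,183),.060))
mm("tri d1",tri(f(407,95),g(85,483)));mm("tri d0",tri(f(302,183),g(134,546)))
mm("hole1",onz(T,*f(699,100),.036));mm("hole0",onz(T,*f(600,187),.036))
mm("tri hole0",tri(f(600,187),g(162,408)))
hp=[f(649,92),f(683,96),f(669,177),f(641,173)]
mm("handle c",np.mean([onz(T,*p,.069) for p in hp],0)); 
for p in hp: mm(" corner",onz(T,*p,.069))
# jar
mk=cv2.inRange(hsv,(28,90,20),(95,255,255))|cv2.inRange(hsv,(0,0,0),(179,255,45))
z=np.zeros_like(mk);z[240:285,185:228]=255;mk&=z
k,l,st,ce=cv2.connectedComponentsWithStats(mk);b=1+np.argmax(st[1:,4])
print(st[b],ce[b])
ys,xs=np.where(l==b)
w=np.array([onz(T,x,y,.033)[:2] for x,y in zip(xs,ys)])*1000
r=cv2.minAreaRect(w.astype(np.float32));print("jar z33",np.round(r[0],1),np.round(r[1],1),r[2])
rest=[f(76,167),f(18,211),f(94,309),f(152,262)]
for p in rest: mm(" rest",onz(T,*p,.008))
mm("rest c",np.mean([onz(T,*p,.008) for p in rest],0))
hs=cv2.cvtColor(S["img"],cv2.COLOR_BGR2HSV)
mm("tri lid/foot",[tri(f(48,205),j(362,482)),tri(f(106,277),j(490,425))])
```

```text
board z6 [561.3   9.7] [129.3 188.8] 78.61
stripeB z42 [620.9  -1.7] [98.8  7.3] 78.81
stripeT z36 [ 613.7 -261.2] [98.3  7.7] 79.04
woodB z42 [554.7  11.2] [100.2 121.7] 78.62
woodT z36 [ 549.3 -248.5] [ 99.6 121. ] 78.83
dowel1 top [591.1 -34.1  60. ]
dowel0 top [517.1  56.7  60. ]
tri d1 [592.  -35.   48.4]
tri d0 [516.9  56.8  52. ]
hole1 [ 585.6 -295.4   36. ]
hole0 [ 510.3 -203.6   36. ]
tri hole0 [ 509.3 -203.    38.6]
handle c [ 553.5 -249.5   69. ]
 corner [ 589.9 -240.9   69. ]
 corner [ 586.  -270.4   69. ]
 corner [ 517.  -255.3   69. ]
 corner [ 520.9 -231.2   69. ]
[190 247  33  36 614] [205.23941368 264.89413681]
jar z33 [472.  257.5] [90.1 51.3] 38.835060119628906
 rest [535.4 261.1   8. ]
 rest [496.3 313.8   8. ]
 rest [408.4 244.6   8. ]
 rest [449.7 192.4   8. ]
rest c [472.5 253.    8. ]
tri lid/foot [[503.8 279.9  35.2]
 [439.4 229.6  30. ]]
```

```bash
cat >> h.py <<'E'
from scipy.spatial.transform import Rotation as Ro
def go(pos,yaw):
    """Turn (10deg units, tool axes) and then shift (50mm units, tool axes after turning) to reach pos with tool x at yaw deg, pointing down."""
    s=ctrl.state();q=s["tool_rot"];Rn=Ro.from_quat([q[1],q[2],q[3],q[0]])
    Rt=Ro.from_euler("z",yaw,degrees=True)*Ro.from_euler("x",180,degrees=True)
    rv=(Rn.inv()*Rt).as_rotvec(degrees=True)/10
    d=Rt.inv().apply(np.array(pos)-s["tool_pos"])/.05
    print("t",s["time_s"],"pos",s["tool_pos"].round(4),"turn",rv.round(3),"shift",d.round(3),"F",s["contact_force"].round(1),"w",round(s["gripper_width"],3),"gf",round(s["gripper_force"],1))
E
python3 -c "
from h import *
go([.469,.2535,.12],218.7);go([.469,.2535,.014],218.7)"
```

```text
t 0.1 pos [0.222  0.6103 0.2043] turn [-8.000e-03 -4.000e-03 -5.868e+00] shift [ 0.606 -8.658  1.687] F [-0.1  0.1  0.7] w 1.006 gf 0.0
t 0.1 pos [0.222  0.6103 0.2043] turn [-8.000e-03 -4.000e-03 -5.868e+00] shift [ 0.606 -8.658  3.807] F [-0.1  0.1  0.7] w 1.006 gf 0.0
```

Emit:
step_arm(deltas=[{"fingers":1,"dp":[0,0,0],"delta_rot":[0,0,-0.978]},{"fingers":1,"dp":[0,0,0],"delta_rot":[0,0,-0.978]},{"fingers":1,"dp":[0,0,0],"delta_rot":[0,0,-0.978]},{"fingers":1,"dp":[0,0,0],"delta_rot":[0,0,-0.978]},{"fingers":1,"dp":[0,0,0],"delta_rot":[0,0,-0.978]},{"fingers":1,"dp":[0,0,0],"delta_rot":[0,0,-0.978]},{"fingers":1,"dp":[0.06,-0.87,0],"delta_rot":[0,0,0]},{"fingers":1,"dp":[0.06,-0.87,0],"delta_rot":[0,0,0]},{"fingers":1,"dp":[0.06,-0.87,0],"delta_rot":[0,0,0]},{"fingers":1,"dp":[0.06,-0.87,0],"delta_rot":[0,0,0]},{"fingers":1,"dp":[0.06,-0.87,0.1],"delta_rot":[0,0,0]},{"fingers":1,"dp":[0.06,-0.87,0.2],"delta_rot":[0,0,0]},{"fingers":1,"dp":[0.06,-0.87,0.3],"delta_rot":[0,0,0]},{"fingers":1,"dp":[0.06,-0.87,0.3],"delta_rot":[0,0,0]},{"fingers":1,"dp":[0.06,-0.87,0.4],"delta_rot":[0,0,0]},{"fingers":1,"dp":[0.06,-0.83,0.4],"delta_rot":[0,0,0]},{"fingers":1,"dp":[0,0,0],"delta_rot":[0,0,0]},{"fingers":1,"dp":[0,0,0],"delta_rot":[0,0,0]}], grip_force=15)

```text
time_s: 2.35
tool_pos: [0.469, 0.2548, 0.1201]
tool_rot: [-0.0, -0.331, 0.943, 0.0]
contact_force: [-0.5, -0.4, -0.2]
gripper_width: 1.002
gripper_force: 0.0
```

Run:
```python
from h import *
c=capture("side");s=ctrl.state();print(proj(c,s["tool_pos"]))
go([.469,.2535,.014],218.7)
a=cv2.resize(c["img"][190:340,240:440],(800,600),interpolation=cv2.INTER_CUBIC)
cv2.imwrite("pics/hov.png",cv2.convertScaleAbs(a,alpha=1.5))
```

```text
[[330.8867309  275.39053137]]
t 2.4 pos [0.4689 0.2555 0.1204] turn [0.004 0.004 0.009] shift [ 0.024 -0.033  2.129] F [-0.5 -0.3 -0.3] w 0.999 gf 0.0
```

View pics/hov.png

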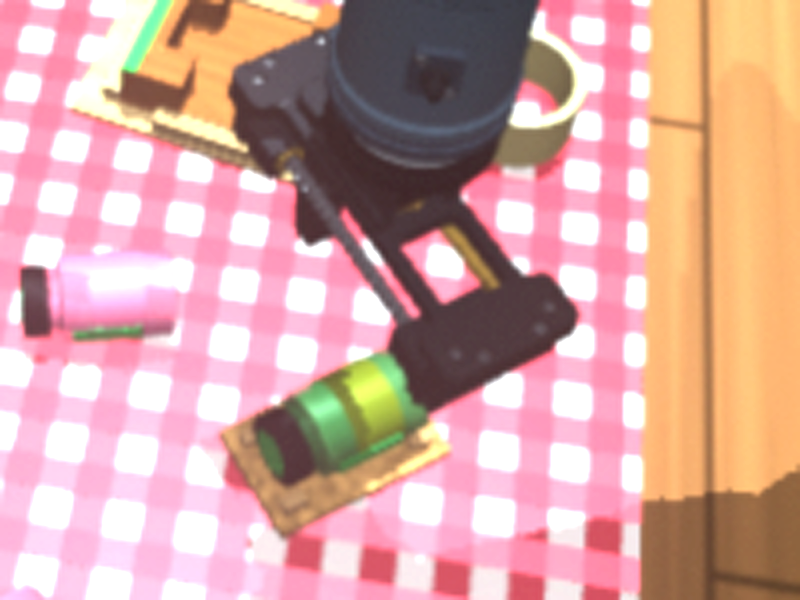

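The gripper hovers over the green jar (crop 340,415), in line with it and clear of everything. I'll descend and close.

Emit:
step_arm(deltas=[{"fingers":1,"dp":[0,0,0.4],"delta_rot":[0,0,0]},{"fingers":1,"dp":[0,0,0.4],"delta_rot":[0,0,0]},{"fingers":1,"dp":[0,0,0.4],"delta_rot":[0,0,0]},{"fingers":1,"dp":[0,0,0.4],"delta_rot":[0,0,0]},{"fingers":1,"dp":[0,0,0.3],"delta_rot":[0,0,0]},{"fingers":1,"dp":[0,0,0.2],"delta_rot":[0,0,0]},{"fingers":1,"dp":[0,0,0],"delta_rot":[0,0,0]},{"fingers":0.62,"dp":[0,0,0],"delta_rot":[0,0,0]},{"fingers":0.62,"dp":[0,0,0],"delta_rot":[0,0,0]},{"fingers":0.62,"dp":[0,0,0],"delta_rot":[0,0,0]},{"fingers":0.62,"dp":[0,0,0],"delta_rot":[0,0,0]}], grip_force=18)

```text
time_s: 3.78
tool_pos: [0.4696, 0.2542, 0.0153]
tool_rot: [0.0, -0.331, 0.944, 0.0]
contact_force: [-0.0, 0.4, 0.0]
gripper_width: 0.62
gripper_force: 0.0
```

Emit:
step_arm(deltas=[{"fingers":0.4,"dp":[0,0,0],"delta_rot":[0,0,0]},{"fingers":0.4,"dp":[0,0,0],"delta_rot":[0,0,0]},{"fingers":0.4,"dp":[0,0,0],"delta_rot":[0,0,0]},{"fingers":0.4,"dp":[0,0,0],"delta_rot":[0,0,0]},{"fingers":0.4,"dp":[0,0,-0.3],"delta_rot":[0,0,0]},{"fingers":0.4,"dp":[0,0,-0.6],"delta_rot":[0,0,0]},{"fingers":0.4,"dp":[0,0,-0.8],"delta_rot":[0,0,0]},{"fingers":0.4,"dp":[0,0,-0.8],"delta_rot":[0,0,0]},{"fingers":0.4,"dp":[0,0,0],"delta_rot":[0,0,0]},{"fingers":0.4,"dp":[0,0,0],"delta_rot":[0,0,0]}])

```text
time_s: 5.03
tool_pos: [0.4689, 0.2542, 0.14]
tool_rot: [-0.0, -0.332, 0.943, 0.0]
contact_force: [0.5, -1.1, -0.5]
gripper_width: 0.397
gripper_force: 0.0
```

Run:
```python
from h import *
c=capture("side");s=ctrl.state()
go([.5566,.0108,.14],168.6)
a=cv2.resize(c["img"][190:340,240:440],(800,600),interpolation=cv2.INTER_CUBIC)
cv2.imwrite("pics/lift.png",cv2.convertScaleAbs(a,alpha=1.5))
q=s["tool_rot"];R=Ro.from_quat([q[1],q[2],q[3],q[0]])
g=s["tool_pos"]-.019*R.as_matrix()[:,2]
for o in(-48,-40,4+44): print(o,(proj(c,g+R.apply([-o*.001,0,0]))-[240,190])*4)
for o in(44-0,):
    pass
```

```text
t 5.075 pos [0.4686 0.2539 0.1394] turn [-2.000e-03 -9.000e-03  5.012e+00] shift [-2.687 -4.418 -0.011] F [-0.7 -0.1 -0.6] w 0.399 gf 0.0
-48 [[453.73994991 261.79713421]]
-40 [[440.51307542 268.19328045]]
48 [[289.90200944 340.8843699 ]]
```

View pics/lift.png

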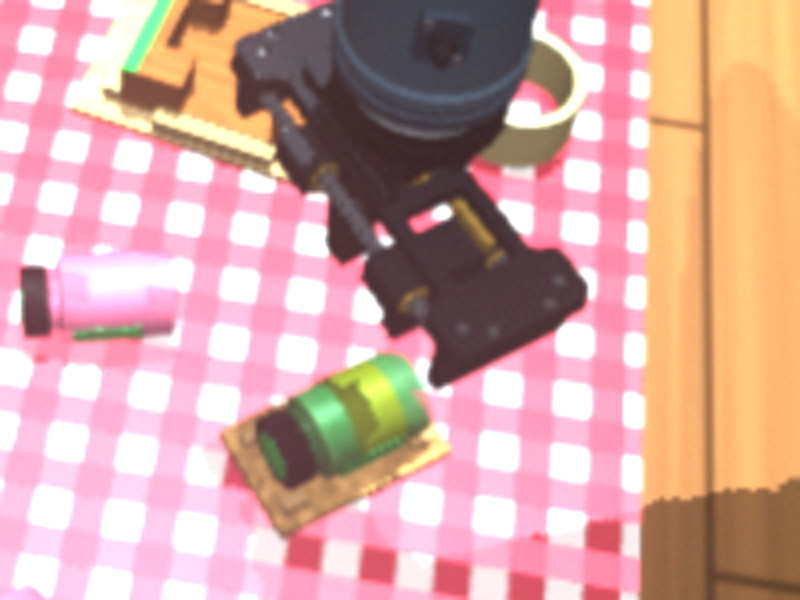

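The grasp missed: the jar is still on the rest at crop (340,415), with its label slightly rolled. I'll go down again, close with more force, and check the grip before lifting.

Emit:
step_arm(deltas=[{"fingers":1,"dp":[0,0,0],"delta_rot":[0,0,0]},{"fingers":1,"dp":[0,0,0],"delta_rot":[0,0,0]},{"fingers":1,"dp":[0,0,0],"delta_rot":[0,0,0]},{"fingers":1,"dp":[0,0,0],"delta_rot":[0,0,0]},{"fingers":1,"dp":[0,0,0.5],"delta_rot":[0,0,0]},{"fingers":1,"dp":[0,0,0.5],"delta_rot":[0,0,0]},{"fingers":1,"dp":[0,0,0.5],"delta_rot":[0,0,0]},{"fingers":1,"dp":[0,0,0.4],"delta_rot":[0,0,0]},{"fingers":1,"dp":[0,0,0.4],"delta_rot":[0,0,0]},{"fingers":1,"dp":[0,0,0.22],"delta_rot":[0,0,0]},{"fingers":0.4,"dp":[0,0,0],"delta_rot":[0,0,0]},{"fingers":0.4,"dp":[0,0,0],"delta_rot":[0,0,0]},{"fingers":0.4,"dp":[0,0,0],"delta_rot":[0,0,0]},{"fingers":0.4,"dp":[0,0,0],"delta_rot":[0,0,0]},{"fingers":0.4,"dp":[0,0,0],"delta_rot":[0,0,0]},{"fingers":0.4,"dp":[0,0,0],"delta_rot":[0,0,0]}], grip_force=30)

```text
time_s: 7.08
tool_pos: [0.4694, 0.2541, 0.0141]
tool_rot: [0.0, -0.331, 0.944, -0.0]
contact_force: [0.2, -0.6, -0.6]
gripper_width: 0.429
gripper_force: 23.8
```

Run:
```python
from h import *
c=capture("side");d=capture("top")
go([.4690,.2535,.014],218.7)
a=cv2.resize(c["img"][230:330,270:390],(480,400),interpolation=cv2.INTER_CUBIC)
b=cv2.resize(d["img"][230:300,170:250],(320,280),interpolation=cv2.INTER_CUBIC)
m=np.zeros((400,800,3),np.uint8);m[:,:480]=a;m[:280,480:]=b
cv2.imwrite("pics/grip2.png",cv2.convertScaleAbs(m,alpha=1.6))
```

```text
t 7.175 pos [0.4694 0.2542 0.0141] turn [ 0. -0. -0.] shift [ 0.015 -0.005  0.002] F [-0.  -0.  -0.3] w 0.422 gf 23.8
```

View pics/grip2.png

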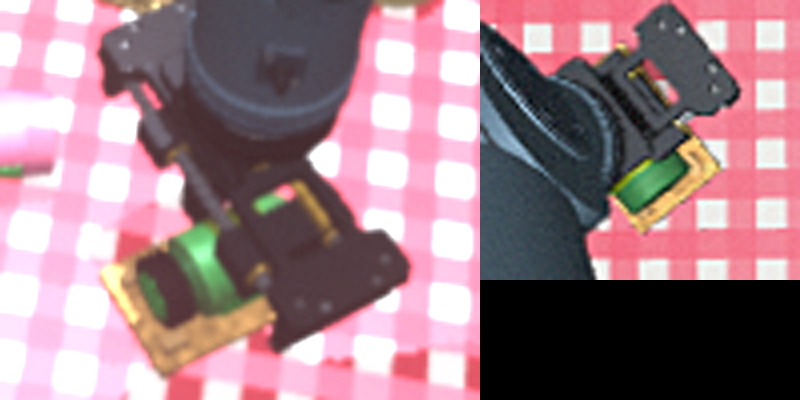

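The fingers straddle the jar body and press with 24 N at a reading of 0.42, so my 0.4 command was the first slip: it barely squeezed. I'll command them fully shut and lift.

Emit:
step_arm(deltas=[{"fingers":0,"dp":[0,0,0],"delta_rot":[0,0,0]},{"fingers":0,"dp":[0,0,0],"delta_rot":[0,0,0]},{"fingers":0,"dp":[0,0,0],"delta_rot":[0,0,0]},{"fingers":0,"dp":[0,0,-0.2],"delta_rot":[0,0,0]},{"fingers":0,"dp":[0,0,-0.2],"delta_rot":[0,0,0]},{"fingers":0,"dp":[0,0,0],"delta_rot":[0,0,0]}], grip_force=30)

```text
time_s: 7.92
tool_pos: [0.4703, 0.2546, 0.0353]
tool_rot: [0.001, -0.331, 0.944, 0.0]
contact_force: [-0.1, -0.9, -1.2]
gripper_width: 0.425
gripper_force: 23.5
```

Emit:
step_arm(deltas=[{"fingers":0,"dp":[0,0,-0.5],"delta_rot":[0,0,0]},{"fingers":0,"dp":[0,0,-0.6],"delta_rot":[0,0,0]},{"fingers":0,"dp":[0,0,-0.6],"delta_rot":[0,0,0]},{"fingers":0,"dp":[0,0,-0.4],"delta_rot":[0,0,0]},{"fingers":0,"dp":[0,0,0],"delta_rot":[0,0,0]},{"fingers":0,"dp":[0,0,0],"delta_rot":[0,0,0]}])

```text
time_s: 8.68
tool_pos: [0.4689, 0.2538, 0.1382]
tool_rot: [-0.001, -0.331, 0.944, -0.0]
contact_force: [-0.1, 0.5, -1.3]
gripper_width: 0.423
gripper_force: 23.5
```

Run:
```python
from h import *
c=capture("side")
go([.5566,.0108,.14],168.7)
s=ctrl.state();q=s["tool_rot"];R=Ro.from_quat([q[1],q[2],q[3],q[0]])
g=s["tool_pos"]-.019*R.as_matrix()[:,2]
v=c["img"].copy();x0,y0=250,190;k=6
a=cv2.resize(v[y0:y0+95,x0:x0+130],None,fx=k,fy=k,interpolation=cv2.INTER_CUBIC)
a=cv2.convertScaleAbs(a,alpha=1.7)
for o in(-40,48):
    ring=[g+R.apply(np.array([-o,21*np.cos(t) if o>0 else 25*np.cos(t),21*np.sin(t) if o>0 else 25*np.sin(t)])*.001) for t in np.linspace(0,6.28,40)]
    p=((proj(c,ring)-[x0,y0]+.5)*k).astype(int);cv2.polylines(a,[p],True,(0,255,255),1)
cv2.imwrite("pics/lift2.png",a)
```

```text
t 8.725 pos [0.4687 0.2537 0.138 ] turn [-4.e-03 -1.e-02  5.e+00] shift [-2.676 -4.419 -0.04 ] F [-1.  -0.2 -1.6] w 0.428 gf 23.5
```

View pics/lift2.png

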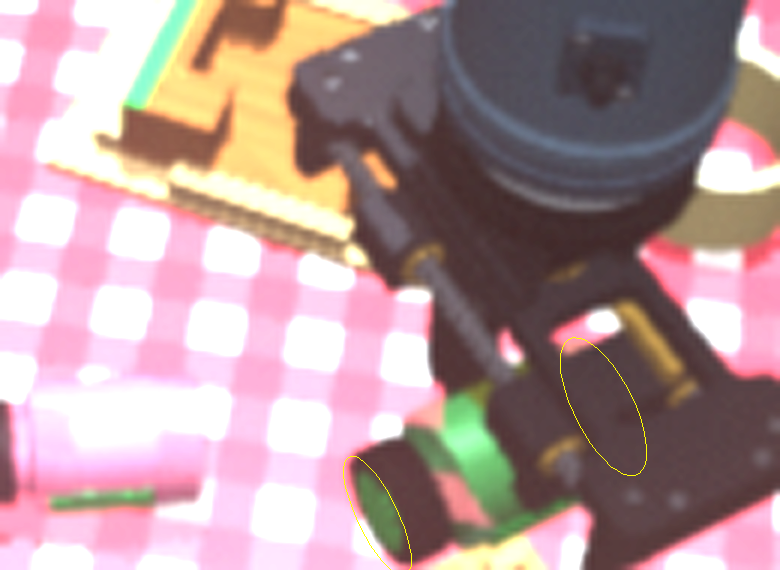

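The jar is held level in the grip, lid face at crop (383,505), about 2 mm short of where I predicted. I'll carry it over the lower half.

Emit:
step_arm(deltas=[{"fingers":0,"dp":[0,0,0],"delta_rot":[0,0,0.5]},{"fingers":0,"dp":[0,0,0],"delta_rot":[0,0,0.9]},{"fingers":0,"dp":[0,0,0],"delta_rot":[0,0,0.9]},{"fingers":0,"dp":[0,0,0],"delta_rot":[0,0,0.9]},{"fingers":0,"dp":[0,0,0],"delta_rot":[0,0,0.9]},{"fingers":0,"dp":[0,0,0],"delta_rot":[0,0,0.9]},{"fingers":0,"dp":[-0.2,-0.34,0],"delta_rot":[0,0,0]},{"fingers":0,"dp":[-0.4,-0.68,0],"delta_rot":[0,0,0]},{"fingers":0,"dp":[-0.4,-0.68,0],"delta_rot":[0,0,0]},{"fingers":0,"dp":[-0.4,-0.68,0],"delta_rot":[0,0,0]},{"fingers":0,"dp":[-0.4,-0.68,0],"delta_rot":[0,0,0]},{"fingers":0,"dp":[-0.4,-0.68,0],"delta_rot":[0,0,0]},{"fingers":0,"dp":[-0.3,-0.4,0],"delta_rot":[0,0,0]},{"fingers":0,"dp":[-0.2,-0.28,0],"delta_rot":[0,0,0]},{"fingers":0,"dp":[0,0,0],"delta_rot":[0,0,0]},{"fingers":0,"dp":[0,0,0],"delta_rot":[0,0,0]}])

```text
time_s: 10.72
tool_pos: [0.5579, 0.0125, 0.1387]
tool_rot: [-0.001, 0.098, 0.995, 0.0]
contact_force: [0.4, -1.0, -2.0]
gripper_width: 0.428
gripper_force: 23.5
```

Run:
```python
from h import *
go([.5578,.0106,.06],168.7)
c=capture("side")
s=ctrl.state();q=s["tool_rot"];R=Ro.from_quat([q[1],q[2],q[3],q[0]])
g=s["tool_pos"]-.019*R.as_matrix()[:,2]
v=c["img"].copy();x0,y0=225,130;k=6
a=cv2.resize(v[y0:y0+95,x0:x0+130],None,fx=k,fy=k,interpolation=cv2.INTER_CUBIC)
a=cv2.convertScaleAbs(a,alpha=1.7)
for o,r in((-42,25),(46,21)):
    ring=[g+R.apply(np.array([-o,r*np.cos(t),r*np.sin(t)])*.001) for t in np.linspace(0,6.28,40)]
    p=((proj(c,ring)-[x0,y0]+.5)*k).astype(int);cv2.polylines(a,[p],True,(0,255,255),1)
cv2.imwrite("pics/over.png",a)
```

```text
t 10.725 pos [0.5579 0.0125 0.1387] turn [ 0.003 -0.006  0.009] shift [-0.005 -0.037  1.575] F [ 0.4 -1.  -2. ] w 0.428 gf 23.5
```

View pics/over.png

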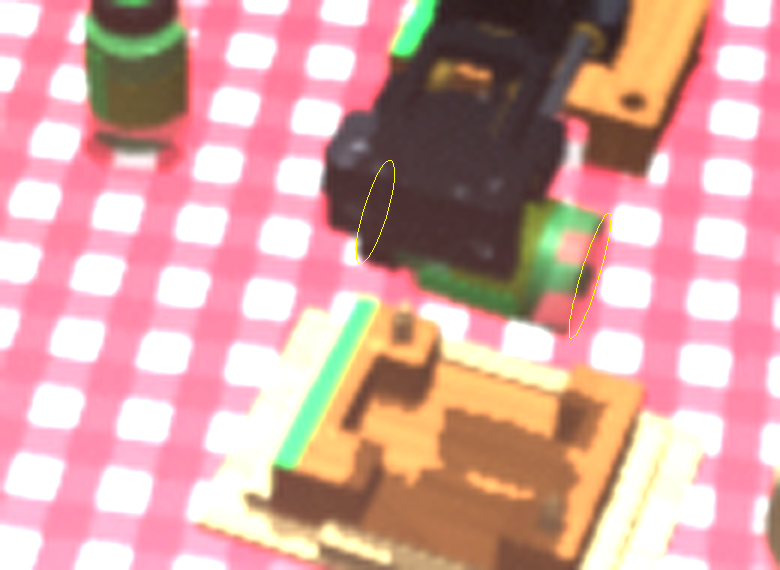

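The jar hangs over the case with its lid towards the green end, and the foot edge at crop (590,275) matches the prediction. I'll lower it in stages.

Emit:
step_arm(deltas=[{"fingers":0,"dp":[0,-0.035,0.3],"delta_rot":[0,0,0]},{"fingers":0,"dp":[0,0,0.4],"delta_rot":[0,0,0]},{"fingers":0,"dp":[0,0,0.4],"delta_rot":[0,0,0]},{"fingers":0,"dp":[0,0,0.4],"delta_rot":[0,0,0]},{"fingers":0,"dp":[0,0,0.2],"delta_rot":[0,0,0]},{"fingers":0,"dp":[0,0,0.1],"delta_rot":[0,0,0]},{"fingers":0,"dp":[0,0,0.1],"delta_rot":[0,0,0]},{"fingers":0,"dp":[0,0,0.1],"delta_rot":[0,0,0]},{"fingers":0,"dp":[0,0,0.1],"delta_rot":[0,0,0]},{"fingers":0,"dp":[0,0,0],"delta_rot":[0,0,0]}])

```text
time_s: 12.02
tool_pos: [0.5579, 0.0093, 0.0338]
tool_rot: [-0.0, 0.098, 0.995, -0.0]
contact_force: [-0.8, -0.1, -1.7]
gripper_width: 0.423
gripper_force: 23.5
```

Emit:
step_arm(deltas=[{"fingers":0,"dp":[0,0.015,0.06],"delta_rot":[0,0,0]},{"fingers":0,"dp":[0,0,0.06],"delta_rot":[0,0,0]},{"fingers":0,"dp":[0,0,0.06],"delta_rot":[0,0,0]},{"fingers":0,"dp":[0,0,0],"delta_rot":[0,0,0]}])

```text
time_s: 12.52
tool_pos: [0.5581, 0.01, 0.0248]
tool_rot: [-0.0, 0.098, 0.995, -0.0]
contact_force: [0.0, 0.6, -2.0]
gripper_width: 0.425
gripper_force: 23.5
```

Emit:
step_arm(deltas=[{"fingers":0,"dp":[0,0,0.03],"delta_rot":[0,0,0]},{"fingers":0,"dp":[0,0,0.03],"delta_rot":[0,0,0]},{"fingers":0,"dp":[0,0,0],"delta_rot":[0,0,0]}])

```text
time_s: 12.9
tool_pos: [0.5585, 0.01, 0.0222]
tool_rot: [0.0, 0.099, 0.995, 0.0]
contact_force: [-0.3, -0.2, -0.9]
gripper_width: 0.42
gripper_force: 23.6
```

Emit:
step_arm(deltas=[{"fingers":0.5,"dp":[0,0,0],"delta_rot":[0,0,0]},{"fingers":0.6,"dp":[0,0,0],"delta_rot":[0,0,0]},{"fingers":0.75,"dp":[0,0,0],"delta_rot":[0,0,0]},{"fingers":0.75,"dp":[0,0,0],"delta_rot":[0,0,0]},{"fingers":0.75,"dp":[0,0,0],"delta_rot":[0,0,0]},{"fingers":0.75,"dp":[0,0,-0.3],"delta_rot":[0,0,0]},{"fingers":0.75,"dp":[0,0,-0.6],"delta_rot":[0,0,0]},{"fingers":0.75,"dp":[0,0,-0.8],"delta_rot":[0,0,0]},{"fingers":0.75,"dp":[0,0,-0.8],"delta_rot":[0,0,0]},{"fingers":0.75,"dp":[0,0,0],"delta_rot":[0,0,0]}])

```text
time_s: 14.15
tool_pos: [0.561, 0.0101, 0.1512]
tool_rot: [0.004, 0.099, 0.995, 0.001]
contact_force: [-0.3, 0.1, 0.1]
gripper_width: 0.748
gripper_force: 0.0
```

```bash
python3 -c "
from h import *
go([.5532,-.2495,.147],168.8)"
```

```text
t 14.15 pos [0.561  0.0101 0.1512] turn [ 0.012  0.039 -0.012] shift [-0.856 -5.123  0.084] F [-0.3  0.1  0.1] w 0.748 gf 0.0
```

Emit:
step_arm(deltas=[{"fingers":0.75,"dp":[-0.07,-0.42,0],"delta_rot":[0,0.02,0]},{"fingers":0.75,"dp":[-0.14,-0.84,0],"delta_rot":[0,0,0]},{"fingers":0.75,"dp":[-0.14,-0.84,0],"delta_rot":[0,0,0]},{"fingers":0.75,"dp":[-0.14,-0.84,0],"delta_rot":[0,0,0]},{"fingers":0.75,"dp":[-0.14,-0.84,0],"delta_rot":[0,0,0]},{"fingers":0.75,"dp":[-0.14,-0.84,0],"delta_rot":[0,0,0]},{"fingers":0.75,"dp":[-0.08,-0.5,0.05],"delta_rot":[0,0,0]},{"fingers":0.75,"dp":[0,0,0],"delta_rot":[0,0,0]},{"fingers":0.75,"dp":[0,0,0],"delta_rot":[0,0,0]}])

```text
time_s: 15.28
tool_pos: [0.5498, -0.2476, 0.1441]
tool_rot: [-0.002, 0.098, 0.995, 0.001]
contact_force: [0.7, 0.6, -0.0]
gripper_width: 0.749
gripper_force: 0.0
```

Run:
```python
from h import *
go([.5532,-.2495,.039],168.8)
T=capture("top");c=capture("side");s=ctrl.state()
def box(cam,x0,y0,w,h,k):
    return cv2.resize(cam["img"][y0:y0+h,x0:x0+w],None,fx=k,fy=k,interpolation=cv2.INTER_CUBIC)
m=np.zeros((600,800,3),np.uint8)
a=box(T,265,195,66,66,6);b=box(c,250,160,100,75,4)
m[:396,:396]=a;m[:300,400:800]=b;m[300:,400:]=box(c,265,90,100,75,4)
m=cv2.convertScaleAbs(m,alpha=1.7)
# predicted jar ends at home
yaw=np.deg2rad(-11.3);ax=np.array([np.cos(yaw),np.sin(yaw),0]);o=np.array([.5604,.0101,.041]);n=np.array([-ax[1],ax[0],0]);zz=np.array([0,0,1])
for sgn,r in((1,21),(-1,25)):
    ring=[o+ax*.044*sgn+r*.001*(n*np.cos(t)+zz*np.sin(t)) for t in np.linspace(0,6.28,40)]
    cv2.polylines(m,[((proj(T,ring)-[265,195]+.5)*6).astype(int)],True,(0,255,255),1)
    cv2.polylines(m,[((proj(c,ring)-[250,160]+.5)*4+[400,0]).astype(int)],True,(0,255,255),1)
cv2.imwrite("pics/placed.png",m)
```

```text
t 15.275 pos [ 0.5498 -0.2476  0.1441] turn [ 0.007 -0.025 -0.003] shift [-0.074 -0.024  2.103] F [ 0.7  0.6 -0. ] w 0.749 gf 0.0
```

View pics/placed.png

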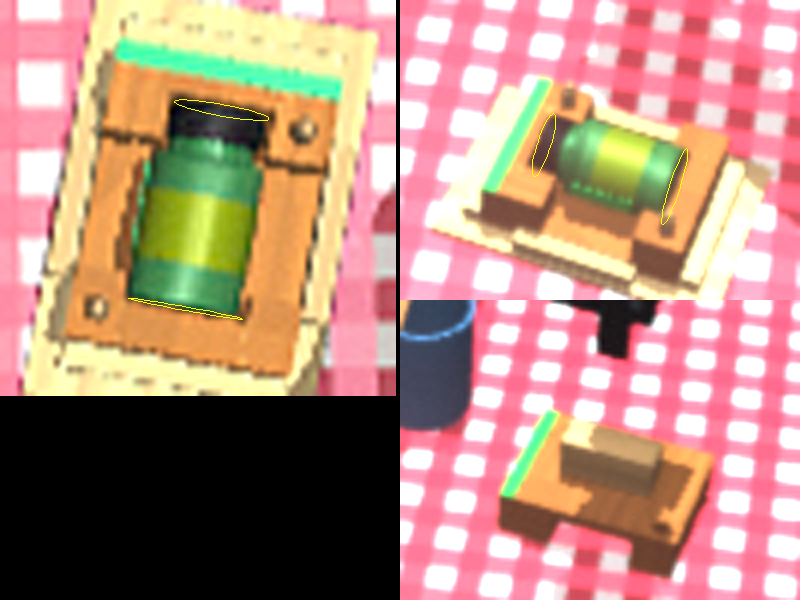

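The jar is home: in both views its ends sit on the predicted rings, top crop lid (220,110) and foot (185,308). The upper half's handle is at lower-right crop (610,455). Now I'll grip the handle.

Emit:
step_arm(deltas=[{"fingers":0.75,"dp":[-0.075,-0.025,0.3],"delta_rot":[0,-0.025,0]},{"fingers":0.75,"dp":[0,0,0.4],"delta_rot":[0,0,0]},{"fingers":0.75,"dp":[0,0,0.4],"delta_rot":[0,0,0]},{"fingers":0.75,"dp":[0,0,0.4],"delta_rot":[0,0,0]},{"fingers":0.75,"dp":[0,0,0.3],"delta_rot":[0,0,0]},{"fingers":0.75,"dp":[0,0,0.26],"delta_rot":[0,0,0]},{"fingers":0.75,"dp":[0,0,0],"delta_rot":[0,0,0]},{"fingers":0.75,"dp":[0,0,0],"delta_rot":[0,0,0]}])

```text
time_s: 16.38
tool_pos: [0.5537, -0.2516, 0.042]
tool_rot: [0.001, 0.099, 0.995, -0.0]
contact_force: [0.9, -0.5, -0.2]
gripper_width: 0.748
gripper_force: 0.0
```

```bash
python3 -c "
from h import *
go([.5534,-.2495,.041],168.8)"
```

```text
t 16.375 pos [ 0.5537 -0.2516  0.042 ] turn [-0.001  0.011 -0.011] shift [0.014 0.04  0.019] F [ 0.9 -0.5 -0.2] w 0.748 gf 0.0
```

Emit:
step_arm(deltas=[{"fingers":0.75,"dp":[0,0.03,0],"delta_rot":[0,0,0]},{"fingers":0.4,"dp":[0,0,0],"delta_rot":[0,0,0]},{"fingers":0.2,"dp":[0,0,0],"delta_rot":[0,0,0]},{"fingers":0,"dp":[0,0,0],"delta_rot":[0,0,0]},{"fingers":0,"dp":[0,0,0],"delta_rot":[0,0,0]},{"fingers":0,"dp":[0,0,0],"delta_rot":[0,0,0]},{"fingers":0,"dp":[0,0,0],"delta_rot":[0,0,0]},{"fingers":0,"dp":[0,0,0],"delta_rot":[0,0,0]}], grip_force=50)

```text
time_s: 17.38
tool_pos: [0.5536, -0.2499, 0.0415]
tool_rot: [0.0, 0.098, 0.995, -0.0]
contact_force: [-0.8, 0.5, -0.1]
gripper_width: 0.006
gripper_force: 0.0
```

Run:
```python
from h import *
import pickle
go([.5534,-.2495,.041],168.8)
C=pickle.load(open("c0.pkl","rb"))
a=capture("side");b=capture("top")
for n,c in(("side",a),("top",b)):
  for c2,l in((C[n],"old"),(c,"now")):
    hsv=cv2.cvtColor(c2["img"],cv2.COLOR_BGR2HSV);mk=cv2.inRange(hsv,(60,120,60),(90,255,255))
    cs,_=cv2.findContours(mk,cv2.RETR_EXTERNAL,cv2.CHAIN_APPROX_NONE)
    for k in cs:
        r=cv2.minAreaRect(k)
        if 15<cv2.contourArea(k) and 270<r[0][0]<430 and 80<r[0][1]<220 : print(n,l,np.round(r[0],1),np.round(r[1],1),round(r[2],1))
m=np.zeros((600,800,3),np.uint8)
m[:,:480]=cv2.resize(a["img"][85:185,265:345],(480,600),interpolation=cv2.INTER_CUBIC)
m[:320,480:]=cv2.resize(b["img"][195:275,357:437],(320,320),interpolation=cv2.INTER_CUBIC)
m=cv2.convertScaleAbs(m,alpha=1.7)
s=ctrl.state();p=s["tool_pos"]
for q in(p,):
    for c,o,k,f in((a,[265,85],6,0),(b,[357,195],4,480)):
        u=((proj(c,q)[0]-o+.5)*k+[f,0]).astype(int);cv2.circle(m,tuple(map(int,u)),4,(0,255,255),1)
cv2.imwrite("pics/hand.png",m)
```

```text
t 17.375 pos [ 0.5536 -0.2499  0.0415] turn [ 0.     0.005 -0.01 ] shift [0.005 0.006 0.01 ] F [-0.8  0.5 -0.1] w 0.006 gf 0.0
side old [278.4 193.2] [ 2.7 30.4] 26.6
side old [296.7 127.8] [ 2.3 23.3] 28.6
side now [278.4 193.2] [ 2.7 30.4] 26.6
side now [295.6 129.8] [ 2.3 18.8] 28.6
top old [399.8 208. ] [36.5  2.9] 10.3
top old [302.5 206.2] [37.7  2.8] 10.3
top old [372.5 155. ] [10. 11.] 90.0
top now [396.8 207.5] [30.4  3. ] 10.3
top now [302.5 206.2] [37.7  2.8] 10.3
top now [372. 155.] [10. 10.] 90.0
```

View pics/hand.png

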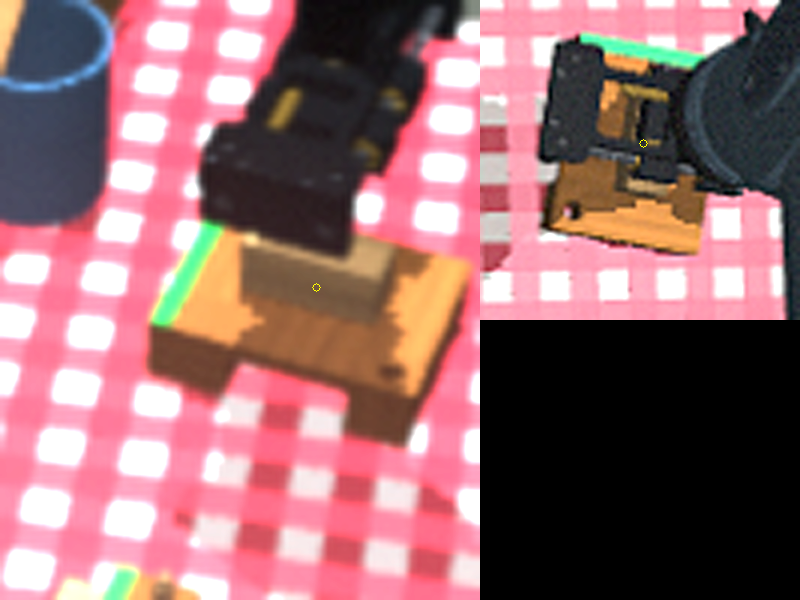

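The picture shows the near face of the handle, at crop (315,280), with no finger in front of it, and the upper half hasn't moved. So the fingers are not where I think. I'll check the tip position against the hover picture by projection.

Run:
```python
from h import *
c=capture("side")
R=Ro.from_euler("z",168.7,degrees=True)*Ro.from_euler("x",180,degrees=True)
p=np.array([.5498,-.2476,.1441])
print("hover seen prong bottom [318,104]")
for y in(-.045,-.033,0,.033,.045):
    for x in(-.009,.009): print(x,y,(proj(c,p+R.apply([x,y,0]))[0]).round(1), proj(c,p+R.apply([x,y,-.064]))[0].round(1))
s=ctrl.state();p=s["tool_pos"]
print("now");
for y in(-.014,-.025,0,.014,.025): print(y,proj(c,p+R.apply([0,y,0]))[0].round(1),proj(c,p+R.apply([0,y,-.064]))[0].round(1), "crop",((proj(c,p+R.apply([0,y,0]))[0]-[265,85]+.5)*6).round())
v=c["img"][85:185,265:345]
hs=v.max(2); 
for r in range(25,60,2): print(85+r,''.join('#' if q<45 else '.' for q in hs[r]))
```

```text
hover seen prong bottom [318,104]
-0.009 -0.045 [323.7  94.4] [326.1  74.9]
0.009 -0.045 [329.9  96. ] [332.5  76.5]
-0.009 -0.033 [322.4  96.9] [324.7  77.4]
0.009 -0.033 [328.6  98.5] [331.2  79. ]
-0.009 0 [318.6 104. ] [320.8  84.4]
0.009 0 [325.  105.7] [327.4  86.1]
-0.009 0.033 [314.7 111.3] [316.8  91.7]
0.009 0.033 [321.2 113. ] [323.5  93.4]
-0.009 0.045 [313.3 114. ] [315.3  94.4]
0.009 0.045 [319.8 115.8] [322.1  96.2]
now
-0.014 [318.7 129.4] [320.8 112.2] crop [325. 269.]
-0.025 [319.9 127. ] [322.  109.8] crop [333. 255.]
0 [317.2 132.4] [319.2 115.2] crop [316. 287.]
0.014 [315.7 135.5] [317.6 118.3] crop [307. 306.]
0.025 [314.4 137.9] [316.4 120.7] crop [300. 320.]
110 ..................................##########################...##...............
112 ..................................############################.#................
114 ..................................##########################....................
116 ..................................#########################.....................
118 ..................................#########################.....
[... 421 characters left out ...]
....................
130 ................................................................................
132 ................................................................................
134 ................................................................................
136 ................................................................................
138 ................................................................................
140 ................................................................................
142 ................................................................................
144 ................................................................................
```

Both the hover prong (seen at row 104, expected about 112) and the current one appear too high, so the real fingertips may sit above the reported TCP. I'll raise the shut fingers and measure the tip in both cameras.

Emit:
step_arm(deltas=[{"fingers":0,"dp":[0,0,-0.4],"delta_rot":[0,0,0]},{"fingers":0,"dp":[0,0,-0.8],"delta_rot":[0,0,0]},{"fingers":0,"dp":[0,0,-0.8],"delta_rot":[0,0,0]},{"fingers":0,"dp":[0,0,0],"delta_rot":[0,0,0]},{"fingers":0,"dp":[0,0,0],"delta_rot":[0,0,0]}])

```text
time_s: 18.15
tool_pos: [0.5533, -0.2497, 0.1418]
tool_rot: [0.001, 0.098, 0.995, -0.0]
contact_force: [0.2, -0.8, -0.3]
gripper_width: 0.002
gripper_force: 0.0
```

Run:
```python
from h import *
c=capture("side");t=capture("top");s=ctrl.state();p=s["tool_pos"];print(p)
q=s["tool_rot"];R=Ro.from_quat([q[1],q[2],q[3],q[0]])
for z in(0,-.019,-.03,-.064): print(z,"side",proj(c,p+R.apply([0,0,z]))[0].round(1),"top",proj(t,p+R.apply([0,0,z]))[0].round(1))
for y in (-.0935,.0935): print("body",y,[proj(c,p+R.apply([x,y,-.064]))[0].round(1) for x in(-.0375,.0375)],[proj(t,p+R.apply([x,y,-.064]))[0].round(1) for x in(-.0375,.0375)])
hs=c["img"].max(2);print("side cols 290-350")
for r in range(70,125,2): print(r,''.join('#' if k<45 else '.' for k in hs[r,290:350]))
ht=t["img"].max(2);print("top cols 365-440")
for r in range(190,260,2): print(r,''.join('#' if k<40 else '.' for k in ht[r,365:440]))
```

```text
[ 0.55268473 -0.24944833  0.14065364]
0 side [320.7 105.3] top [409. 228.]
-0.019 side [321.3  99.6] top [411.6 227.4]
-0.03 side [321.7  96.3] top [413.1 227. ]
-0.064 side [322.9  85.8] top [418.1 225.8]
body -0.0935 [array([320.4,  63.2]), array([346.7,  69.7])] [array([460.7, 216.9]), array([456.2, 250. ])]
body 0.0935 [array([297.1, 103.3]), array([325.7, 111. ])] [array([379.6, 201.5]), array([374.2, 234.9])]
side cols 290-350
70 ...................#####....#####################...........
72 ..................#####...######################............
74 .............#################################..............
76 ............###########################.######..............
78 ............############################..###...............
80 ...........##############################.##................
82 ...........#############################....................
84 ...........###########################......................
86 ...........###########################......................
88 ...........###########################......................
90 ..............######
[... 3258 characters left out ...]
...........###.........................................#....
244 .........#.................................................................
246 ........##.....##..........................................................
248 ........##.....##..........................................................
250 ........#..................................................................
252 ...........................................................................
254 ...........................................................................
256 ...........................................................................
258 ...........................................................................
```

The gripper's near corners and tip sit about 30 mm above the reported position, in both views. That explains the jar's narrow 38 mm chord and the fingers shutting just above the 69 mm handle top. I'll regrip with the reported z about 29 mm lower; even in the worst case the tips stay clear of the 36 mm surface.

Emit:
step_arm(deltas=[{"fingers":0.75,"dp":[-0.014,0,0],"delta_rot":[0,0,0]},{"fingers":0.75,"dp":[0,0,0],"delta_rot":[0,0,0]},{"fingers":0.75,"dp":[0,0,0],"delta_rot":[0,0,0]},{"fingers":0.75,"dp":[0,0,0],"delta_rot":[0,0,0]},{"fingers":0.75,"dp":[0,0,0],"delta_rot":[0,0,0]},{"fingers":0.75,"dp":[0,0,0.4],"delta_rot":[0,0,0]},{"fingers":0.75,"dp":[0,0,0.5],"delta_rot":[0,0,0]},{"fingers":0.75,"dp":[0,0,0.4],"delta_rot":[0,0,0]},{"fingers":0.75,"dp":[0,0,0.3],"delta_rot":[0,0,0]},{"fingers":0.75,"dp":[0,0,0.3],"delta_rot":[0,0,0]},{"fingers":0.75,"dp":[0,0,0.2],"delta_rot":[0,0,0]},{"fingers":0.75,"dp":[0,0,0.2],"delta_rot":[0,0,0]},{"fingers":0.75,"dp":[0,0,0.1],"delta_rot":[0,0,0]},{"fingers":0.75,"dp":[0,0,0.1],"delta_rot":[0,0,0]},{"fingers":0.75,"dp":[0,0,0.05],"delta_rot":[0,0,0]},{"fingers":0.75,"dp":[0,0,0],"delta_rot":[0,0,0]}])

```text
time_s: 20.25
tool_pos: [0.5543, -0.25, 0.014]
tool_rot: [0.0, 0.098, 0.995, -0.0]
contact_force: [0.9, 0.4, -0.2]
gripper_width: 0.749
gripper_force: 0.0
```

Emit:
step_arm(deltas=[{"fingers":0.4,"dp":[0,0,0],"delta_rot":[0,0,0]},{"fingers":0.2,"dp":[0,0,0],"delta_rot":[0,0,0]},{"fingers":0,"dp":[0,0,0],"delta_rot":[0,0,0]},{"fingers":0,"dp":[0,0,0],"delta_rot":[0,0,0]},{"fingers":0,"dp":[0,0,0],"delta_rot":[0,0,0]},{"fingers":0,"dp":[0,0,0],"delta_rot":[0,0,0]}], grip_force=50)

```text
time_s: 21.0
tool_pos: [0.5543, -0.2503, 0.0141]
tool_rot: [0.001, 0.099, 0.995, -0.0]
contact_force: [0.1, -1.6, 0.2]
gripper_width: 0.307
gripper_force: 50.0
```

Gripped: 27 mm and the full 50 N. Lifting.

Emit:
step_arm(deltas=[{"fingers":0,"dp":[0,0,-0.1],"delta_rot":[0,0,0]},{"fingers":0,"dp":[0,0,-0.3],"delta_rot":[0,0,0]},{"fingers":0,"dp":[0,0,-0.5],"delta_rot":[0,0,0]},{"fingers":0,"dp":[0,0,-0.6],"delta_rot":[0,0,0]},{"fingers":0,"dp":[0,0,-0.4],"delta_rot":[0,0,0]},{"fingers":0,"dp":[0,0,0],"delta_rot":[0,0,0]},{"fingers":0,"dp":[0,0,0],"delta_rot":[0,0,0]}])

```text
time_s: 21.88
tool_pos: [0.5535, -0.2496, 0.1082]
tool_rot: [-0.0, 0.098, 0.995, 0.0]
contact_force: [0.4, 0.4, -2.8]
gripper_width: 0.313
gripper_force: 50.0
```

```bash
python3 -c "
from h import *
go([.5613,.0100,.1091],168.7)"
```

```text
t 21.875 pos [ 0.5535 -0.2496  0.1082] turn [ 0.002 -0.003  0.001] shift [ 0.864  5.121 -0.018] F [ 0.4  0.4 -2.8] w 0.313 gf 50.0
```

Emit:
step_arm(deltas=[{"fingers":0,"dp":[0.05,0.3,0],"delta_rot":[0,0,0]},{"fingers":0,"dp":[0.1,0.6,0],"delta_rot":[0,0,0]},{"fingers":0,"dp":[0.12,0.7,0],"delta_rot":[0,0,0]},{"fingers":0,"dp":[0.12,0.7,0],"delta_rot":[0,0,0]},{"fingers":0,"dp":[0.12,0.7,0],"delta_rot":[0,0,0]},{"fingers":0,"dp":[0.12,0.7,0],"delta_rot":[0,0,0]},{"fingers":0,"dp":[0.1,0.6,0],"delta_rot":[0,0,0]},{"fingers":0,"dp":[0.08,0.5,0],"delta_rot":[0,0,0]},{"fingers":0,"dp":[0.054,0.3,0],"delta_rot":[0,0,0]},{"fingers":0,"dp":[0,0.02,0],"delta_rot":[0,0,0]},{"fingers":0,"dp":[0,0,0],"delta_rot":[0,0,0]},{"fingers":0,"dp":[0,0,0],"delta_rot":[0,0,0]}])

```text
time_s: 23.38
tool_pos: [0.562, 0.0081, 0.1089]
tool_rot: [0.0, 0.099, 0.995, -0.0]
contact_force: [0.2, 1.0, -1.3]
gripper_width: 0.311
gripper_force: 50.0
```

Run:
```python
from h import *
import pickle
go([.561,.0100,.075],168.7)
c=capture("side");t=capture("top");s=ctrl.state()
C=pickle.load(open("c0.pkl","rb"))
lift=s["tool_pos"][2]-.0141
G=(60,120,60),(90,255,255)
def stripe(cam,near,z):
    mk=cv2.inRange(cv2.cvtColor(cam["img"],cv2.COLOR_BGR2HSV),*G)
    cs,_=cv2.findContours(mk,cv2.RETR_EXTERNAL,cv2.CHAIN_APPROX_NONE)
    for k in cs:
        r=cv2.minAreaRect(k)
        if cv2.contourArea(k)>15 and np.hypot(*(np.array(r[0])-near))<25:
            w=np.array([onz(cam,*p[0],z)[:2] for p in k]).astype(np.float32)*1000
            r=cv2.minAreaRect(w);print(np.round(r[0],1),np.round(r[1],1),round(r[2],2))
print("lift",lift);print("top-now");stripe(t,(302.5,203),.036+lift)
print("side-now z top");stripe(c,(285,175),.036+lift)
print("side old bottom z42");stripe(C["side"],(278.4,193.2),.042)
print("side old top z36");stripe(C["side"],(296.7,127.8),.036)
```

```text
t 23.375 pos [0.562  0.0081 0.1089] turn [-0.004  0.006 -0.011] shift [0.027 0.033 0.678] F [ 0.2  1.  -1.3] w 0.311 gf 50.0
lift 0.09485961065071599
top-now
side-now z top
[628.6  23.5] [40.7  7.7] 76.44
side old bottom z42
[622.6  -3.6] [97.3  7.1] 79.26
side old top z36
[ 615.2 -264. ] [95.1  7.2] 78.97
```

Emit:
step_arm(deltas=[{"fingers":0,"dp":[0.014,0.03,0.2],"delta_rot":[0,0,0]},{"fingers":0,"dp":[0,0,0.2],"delta_rot":[0,0,0]},{"fingers":0,"dp":[0,0,0.16],"delta_rot":[0,0,0]},{"fingers":0,"dp":[0,0,0],"delta_rot":[0,0,0]},{"fingers":0,"dp":[0,0,0],"delta_rot":[0,0,0]}])

```text
time_s: 24.1
tool_pos: [0.5618, 0.0111, 0.081]
tool_rot: [0.001, 0.098, 0.995, -0.0]
contact_force: [0.5, 1.1, -2.2]
gripper_width: 0.314
gripper_force: 50.0
```

Emit:
step_arm(deltas=[{"fingers":0,"dp":[0,0,0.04],"delta_rot":[0,0,0]},{"fingers":0,"dp":[0,0,0.04],"delta_rot":[0,0,0]},{"fingers":0,"dp":[0,0,0.04],"delta_rot":[0,0,0]},{"fingers":0,"dp":[0,0,0],"delta_rot":[0,0,0]}])

```text
time_s: 24.6
tool_pos: [0.5615, 0.0111, 0.0748]
tool_rot: [0.0, 0.098, 0.995, -0.0]
contact_force: [0.6, 0.1, -1.3]
gripper_width: 0.312
gripper_force: 50.0
```

Emit:
step_arm(deltas=[{"fingers":0,"dp":[0,-0.01,0.04],"delta_rot":[0,0,0]},{"fingers":0,"dp":[0,0,0.04],"delta_rot":[0,0,0]},{"fingers":0,"dp":[0,0,0],"delta_rot":[0,0,0]}])

```text
time_s: 24.98
tool_pos: [0.5615, 0.0103, 0.0708]
tool_rot: [0.0, 0.099, 0.995, -0.0]
contact_force: [0.3, -1.0, -1.6]
gripper_width: 0.313
gripper_force: 50.0
```

```bash
python3 -c "
from h import *
go([.5613,.010,.0561],168.7);print(ctrl.state()['torque'].round(2))"
```

```text
t 24.975 pos [0.5615 0.0103 0.0708] turn [-0.002  0.004 -0.001] shift [ 0.002 -0.007  0.294] F [ 0.3 -1.  -1.6] w 0.313 gf 50.0
[-0.27  0.03 -0.  ]
```

Underside at about 57 mm, already below the dowel tops, with no contact. Going on slowly.

Emit:
step_arm(deltas=[{"fingers":0,"dp":[0,0,0.04],"delta_rot":[0,0,0]},{"fingers":0,"dp":[0,0,0.04],"delta_rot":[0,0,0]},{"fingers":0,"dp":[0,0,0],"delta_rot":[0,0,0]}])

```text
time_s: 25.35
tool_pos: [0.5613, 0.0093, 0.0668]
tool_rot: [0.0, 0.099, 0.995, -0.001]
contact_force: [-0.1, -4.9, -0.8]
gripper_width: 0.314
gripper_force: 50.0
```

Emit:
step_arm(deltas=[{"fingers":0,"dp":[0,0,0.04],"delta_rot":[0,0,0]},{"fingers":0,"dp":[0,0,0.04],"delta_rot":[0,0,0]},{"fingers":0,"dp":[0,0,0],"delta_rot":[0,0,0]}])

```text
time_s: 25.72
tool_pos: [0.5611, 0.0092, 0.0626]
tool_rot: [0.0, 0.099, 0.995, -0.001]
contact_force: [-0.6, -5.5, -0.8]
gripper_width: 0.312
gripper_force: 50.0
```

The dowels push towards -y with 5 N, so I'll ease 1 mm that way and continue.

Emit:
step_arm(deltas=[{"fingers":0,"dp":[0,-0.02,0],"delta_rot":[0,0,0]},{"fingers":0,"dp":[0,0,0.04],"delta_rot":[0,0,0]},{"fingers":0,"dp":[0,0,0.04],"delta_rot":[0,0,0]},{"fingers":0,"dp":[0,0,0],"delta_rot":[0,0,0]}])

```text
time_s: 26.22
tool_pos: [0.5612, 0.0091, 0.0586]
tool_rot: [0.0, 0.099, 0.995, -0.0]
contact_force: [-0.2, -5.2, -0.5]
gripper_width: 0.316
gripper_force: 50.0
```

Emit:
step_arm(deltas=[{"fingers":0,"dp":[0,0,0.04],"delta_rot":[0,0,0]},{"fingers":0,"dp":[0,0,0],"delta_rot":[0,0,0]}])

```text
time_s: 26.48
tool_pos: [0.5612, 0.0091, 0.0567]
tool_rot: [0.0, 0.099, 0.995, -0.0]
contact_force: [-1.6, -5.0, 0.2]
gripper_width: 0.314
gripper_force: 50.0
```

Emit:
step_arm(deltas=[{"fingers":0,"dp":[0,-0.015,0.02],"delta_rot":[0,0,0]},{"fingers":0,"dp":[0,0,0],"delta_rot":[0,0,0]},{"fingers":0,"dp":[0,0,0],"delta_rot":[0,0,0]}])

```text
time_s: 26.85
tool_pos: [0.5612, 0.009, 0.0561]
tool_rot: [0.0, 0.099, 0.995, 0.0]
contact_force: [-1.8, -4.0, 3.4]
gripper_width: 0.312
gripper_force: 50.0
```

Emit:
step_arm(deltas=[{"fingers":0,"dp":[0,0,0.02],"delta_rot":[0,0,0]},{"fingers":0,"dp":[0,0,0],"delta_rot":[0,0,0]}])

```text
time_s: 27.1
tool_pos: [0.5612, 0.0089, 0.056]
tool_rot: [0.0, 0.099, 0.995, 0.0]
contact_force: [-6.7, -4.1, 14.9]
gripper_width: 0.313
gripper_force: 50.0
```

The upper half has seated at reported z = 0.0560, where I predicted 0.0561, pressing with 15 N. I'll hold briefly to check it stays steady.

Emit:
step_arm(deltas=[{"fingers":0,"dp":[0,0,0],"delta_rot":[0,0,0]},{"fingers":0,"dp":[0,0,0],"delta_rot":[0,0,0]},{"fingers":0,"dp":[0,0,0],"delta_rot":[0,0,0]},{"fingers":0,"dp":[0,0,0],"delta_rot":[0,0,0]}])

```text
time_s: 27.6
tool_pos: [0.5612, 0.0089, 0.056]
tool_rot: [0.0, 0.099, 0.995, 0.0]
contact_force: [-5.4, -3.7, 13.9]
gripper_width: 0.311
gripper_force: 50.0
```

```bash
python3 -c "
from h import *
print(ctrl.job_done());s=ctrl.state();print(s['time_s'],s['contact_force'],s['tool_pos'])"
```

```text
the job is handed in; nothing more can be done
None
the job is handed in; nothing more can be done
```

The jar is packed lid to the green end, the upper half is seated on both dowels, still gripped and pressed down at about 14–15 N, and the job was handed in at about 27.6 s; the judge's result was not shown.

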